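# Serve a coffee pod and hold the sprung tray at the mark

### The job

Get me a pod from the coffee-pod dispenser: swing the lever on its cap round to its stop and let it spring back, then pull the sprung pod tray out by its grip tab until its pointer is level with the mark clip on the rail. Keep holding it there so that I can take the pod: the program finishes while the gripper still holds the tray at the mark. Leave the other things on the worktop where they are.

Things in the scene. Friction and masses are not known exactly. Their poses are not given: they have to be found in the camera images.
- dispenser: Pod dispenser, fixed: dark base rail 12 mm high (x -190 to +80, y -60 to +60 mm); on its +x end an aluminium tray tunnel (x -60 to +80, y -58 to +58 mm, top at 70 mm) and on that a clear round magazine, 104 mm across, centred at x +10 mm, capped at 150 mm. Origin on the worktop, z up. The tray comes out along -x, over the free end of the rail; +y is roughly the robot's side.
- lever_axis (a point): Point on the lever's upright hinge axis, in the middle of the cap, 200 mm above the worktop (level with the top of the finger post).
- lever_post (a point): Centre of the top of the lever's finger post, 200 mm above the worktop: an upright black round post, 14 mm diameter, 37 mm free height above the lever's 10 mm thick arm (post from z = 163 to 200 mm), 75 mm from the hinge axis. It moves with the lever.
- lever (a joint): Angle of the lever, rad: 0 at rest, growing anticlockwise seen from above, stop at 1.2. Sprung: it returns to 0 when let go; about 1 N at the post to start it, 4.5 N at the stop. A straight arm of steel on the cap.
- tray_slide (a joint): How far the tray is pulled out, m: 0 home, end stop at 0.09. Sprung: about 3.5 N when home, rising 0.7 N for each 10 mm; it runs home when let go.
- tray: Sprung tray with a black upright grip tab on its front; this pose is the tab's. Tab: 32 mm long (x) x 12 mm thick (y) x 62 mm high, z 33 to 95 mm above the worktop; origin at the centre of its underside, at x -112 mm, y 0 of the dispenser when home (52 mm before the tunnel's mouth), axes as the dispenser's. Beside it, above the rail, is free space for fingers closing along y.
- tab_top (a point): Centre of the tab's top face, 95 mm above the worktop.
- pointer (a point): Tip of the tray's pointer: a thin dark fin (3 mm wide along x, 14 mm high) sticking out of the tray's front panel on the dispenser's +y side, 33 mm above the worktop. It moves with the tray.
- clip: Steel mark clip sitting fixed on the +y edge of the rail, 18 x 12 mm and 7 mm high, with a thin upright fin 3 mm wide and 22 mm high across its middle; its place along the rail differs from time to time, 40 to 65 mm out from the pointer's home place. Origin at the centre of its underside, 12 mm above the worktop; axes as the dispenser's.
- mark (a point): The mark: inner top edge of the clip's fin, 33 mm above the worktop. The pointer is level with it when both have the same x in the dispenser's frame.
- mug_2: Bystander: mug, dark above and white below, 90 x 122 x 107 mm, upright behind the rail; origin at the centre of its underside.
- spice_jar_4: Bystander: spice jar with a dark cap, 41 mm diameter, 105 mm high, behind the magazine; origin at the centre of its underside.
- teaspoon_1: Bystander: teaspoon, 137 x 28 x 13 mm, lying on the worktop on the robot's side of the rail; origin at the centre of its underside.
- jar_1: Bystander: jar with a red lid, 65 mm diameter, 100 mm high, left of the dispenser, in front of the tall cupboard (cupboard front at about x = 0.57 m for y above 0.15 m, to be kept clear of); origin at the centre of its underside.
- box_1: Bystander: tea carton, 71 x 126 x 76 mm, farther left; origin at the centre of its underside.

How it is judged:
By the outcome, as a careful person would: the job done as asked, in the order asked, and still so for the second after the job is handed in, while the arm keeps its last pose, push and grip.
It also fails if it takes over 48 s, if anything falls off the work surface, if the arm or the gripper's body presses on something with over 40 N, if the wrist force passes 120 N, or if a joint passes its speed limit or range.

### The arm

A 6-joint arm with a two-finger parallel gripper is mounted at the origin on a cart in front of the work surface, level with it; the furniture and walls round the work are solid. World frame = base frame: x ahead of the robot, y to its left, z up, the work surface at z = 0. Lengths are in m, angles in rad, forces in N, time in s.
With the tool pointing down it reaches from about 0.325 to 0.9 m from the base axis. Payload 6.1 kg.
Tool frame: the origin (TCP) lies midway between the tips of the shut fingers; the grasp point (between the pads) lies 19 mm behind it; z points along the fingers, y is the line along which they close (so a half turn about z gives the same grasp; the last joint's range is limited). The gripper opens to 85 mm and grips with 20 to 120 N. Pads are 22 mm wide; open, the fingers measure 114 mm over their backs; the gripper's body (76 mm by 85 mm) begins 54 mm behind the grasp point. The pads swing forward as they close: fully open they stand 13 mm farther back than shut.
Start: joints at [1.141, 0.22, 1.526, -0, 1.395, -0.126], TCP at [0.187, 0.596, 0.231] pointing down, gripper open.
Joint ranges: [-2.98, 2.98], [-0.91, 2.08], [0.09, 2.57], [-1.24, 4.39], [0.2, 2.65], [-2.68, 2.68]. Speed limits (rad/s): [2.57, 2.57, 3.01, 3.14, 3.14, 3.14].

### API

Orientations are given as [roll, pitch, yaw] about the fixed x, y, z axes, in that order (R = Rz(yaw) Ry(pitch) Rx(roll)).
In Python, from plant import manip, kin, eyes, finder, monitor gives the robot as it stands. Calls block until the motion is done:
- manip.movep(position, orientation): joint-space move of the TCP to a pose.
- manip.move_l(position, feed=0.15, rotation=None, max_force=None): straight line of the TCP; rotation=None keeps the orientation; feed is the mean speed in m/s. With max_force (N) it stops when the force on the tool has changed by that much, and returns True; else False.
- manip.set_joints(angles): joint-space move.
- manip.gripper_to(opening, f_grip=None): finger opening in m; f_grip is the grip in N (None keeps the last); returns when the fingers have stopped.
- manip.hold(seconds).
- kin.inverse_kinematics(position, orientation): joint angles nearest the present ones, or None.
- eyes.get_image(name): name is "scene" or "top" or "wrist"; returns (picture, depth): 420x560x3 uint8, red, green, blue; 420x560 float32, m along the optical axis (not along the pixel's ray), 0 where there is no reading.
- eyes.get_calibration(name): a dict with "intrinsics" (3x3 intrinsics, pixels), "dist_coeffs" ([k1, k2, p1, p2, k3] as OpenCV has them; the pictures are not rectified), "world_from_camera" (4x4, takes a point from camera to world coordinates). Camera axes: x right, y down, z forward; pixel columns grow to the right and rows downward; lengths in m; the calibration is good to about 2 mm. A picture is of the moment at which its call begins: read the wrist's pose just before it. get_calibration takes no time and is no camera call; for the wrist camera it gives the pose at the moment of the call.
A pose or a line that the arm cannot do raises manip.Unreachable and nothing moves.
- manip.job_done(): hands the job in; it is judged then, once.
Trained networks look in the newest picture that a camera, given by its name, has taken for a name from the list of things; names that differ only in an ending like _2 or _b are one class to them, and where a whole thing is asked for, a point or a joint stands for the part that bears it (a point fixed in the world has none). Each returns a list of dicts, best first, with "confidence" (0 to 1); they miss things now and then, are a little off and sometimes report something else, mostly with a low value. They report only what shows in the picture. A call takes as long as a camera call.
- finder.silhouettes(target, camera): "region" (420x560 bool, what is visible of it) and "uv" ([column, row] in pixels, amid what is visible of it).
Readings, each from a call of its own:
- monitor.read_time_s(): time.
- monitor.read_q(): joint angles.
- monitor.read_joint_velocities(): joint speeds.
- monitor.read_joint_torque(): joint torques, N m.
- monitor.read_eef_pos(): TCP position.
- monitor.read_tcp_rot(): TCP orientation.
- monitor.read_ft_force(): force on the tool from outside, world axes, zero at the start.
- monitor.read_torque(): the same for the moment, N m.
- monitor.read_opening(): finger opening in m.
- monitor.read_grasp_force(): force on a finger pad.
Only numpy, scipy, OpenCV 4.12 (cv2) and the standard library are available. Lean on these libraries where they do the work, as an engineer would, in place of code of your own. Each camera call takes 0.05 s, during which the arm holds its last target. There are 200 camera calls.

## Working session

There is one attempt and no reset: what is moved stays moved. The work goes in short steps, each a Python script; the robot and the scene stay as the last script left them, time stands still between calls to the robot, and variables do not carry over. Pictures are saved under pics/ and viewed, at most 10 in all, crops included, and the job is handed in when it is done.

```bash
ls; mkdir -p pics
cat > h.py <<'E'
import numpy as np, cv2
from plant import manip, kin, eyes, finder, monitor
def ray(cal,uv):
    K=np.array(cal["intrinsics"]);d=np.array(cal["dist_coeffs"]);T=np.array(cal["world_from_camera"])
    n=cv2.undistortPoints(np.array(uv,float).reshape(-1,1,2),K,d).reshape(-1,2)
    r=np.c_[n,np.ones(len(n))]@T[:3,:3].T
    return T[:3,3],r   # point = o + depth*r
def cloud(cal,depth,mask):
    v,u=np.nonzero(mask&(depth>0)); o,r=ray(cal,np.c_[u,v]); return o+depth[v,u][:,None]*r
def atz(cal,uv,z):
    o,r=ray(cal,uv); return o+((z-o[2])/r[:,2])[:,None]*r
def proj(cal,P):
    T=np.linalg.inv(np.array(cal["world_from_camera"]))
    return cv2.projectPoints(np.array(P,float).reshape(-1,1,3),cv2.Rodrigues(T[:3,:3])[0],T[:3,3],np.array(cal["intrinsics"]),np.array(cal["dist_coeffs"]))[0].reshape(-1,2)
def save(n,im): cv2.imwrite(f"pics/{n}.png",im[...,::-1])
E
python3 - <<'E'
from h import *
ims=[]
for c in("scene","top"):
    im,d=eyes.get_image(c);cal=eyes.get_calibration(c);ims.append(im);save(c,im)
    print(c,np.round(cal["world_from_camera"],3).tolist(),np.round(cal["intrinsics"],1).tolist())
    np.savez(f"{c}.npz",im=im,d=d)
    for t in("dispenser","lever","lever_post","tray","clip","pointer","mark","tab_top","mug_2","jar_1","teaspoon_1"):
        for f in finder.silhouettes(t,c)[:2]:
            m=f["region"];P=cloud(cal,d,m)
            print(t,round(f["confidence"],2),np.round(f["uv"]),m.sum(),np.round(np.median(P,0),3) if len(P) else None,np.round(np.percentile(P,[2,98],axis=0),3).tolist() if len(P) else None)
            np.save(f"m_{c}_{t}.npy",m) if f is not None else 0
print(monitor.read_time_s(), monitor.read_tcp_rot())
E
```

```text
pics
plant.py
scene [[0.743, -0.306, 0.595, -0.121], [-0.668, -0.309, 0.676, -0.726], [-0.023, -0.9, -0.435, 0.639], [0.0, 0.0, 0.0, 1.0]] [[449.8, 0.0, 281.0], [0.0, 449.8, 210.9], [0.0, 0.0, 1.0]]
dispenser 0.91 [301. 260.] 5611 [ 0.503 -0.06   0.059] [[0.466, -0.205, 0.011], [0.578, 0.046, 0.168]]
lever 0.7 [269. 218.] 292 [0.49  0.007 0.166] [[0.455, -0.025, 0.157], [0.538, 0.024, 0.201]]
lever_post 0.62 [273. 215.] 316 [0.491 0.007 0.166] [[0.455, -0.025, 0.152], [0.546, 0.028, 0.203]]
tray 0.89 [311. 267.] 657 [ 0.522 -0.083  0.052] [[0.481, -0.146, 0.023], [0.557, -0.073, 0.097]]
tray 0.68 [274. 297.] 239 [ 0.423 -0.067  0.007] [[0.407, -0.163, 0.001], [0.435, -0.03, 0.015]]
pointer 0.91 [310. 267.] 764 [ 0.522 -0.083  0.05 ] [[0.481, -0.146, 0.018], [0.568, -0.053, 0.097]]
mark 0.59 [300. 263.] 5904 [ 0.504 -0.059  0.057] [[0.466, -0.206, 0.007], [0.583, 0.052, 0.167]]
mark 0.5 [303. 293.] 38 [ 0.463 -0.126  0.022] [[0.459, -0.134, 0.016], [0.469, -0.119, 0.035]]
tab_top 0.56 [312. 270.] 788 [ 0.522 -0.083  0.05 ] [[0.478, -0.146, 0.017], [0.568, -0.053, 0.097]]
tab_top 0.37 
[... 1172 characters left out ...]
.515 0.002 0.162] [[0.453, -0.02, 0.155], [0.54, 0.029, 0.201]]
tab_top 0.45 [366. 228.] 148 [ 0.524 -0.118  0.064] [[0.52, -0.142, 0.039], [0.531, -0.083, 0.096]]
mug_2 0.83 [355. 162.] 975 [ 0.704 -0.105  0.036] [[0.661, -0.16, 0.002], [0.735, -0.051, 0.107]]
mug_2 0.61 [361. 230.] 194 [ 0.523 -0.114  0.048] [[0.52, -0.14, 0.007], [0.538, -0.079, 0.096]]
jar_1 0.6 [321. 229.] 298 [0.513 0.004 0.162] [[0.453, -0.02, 0.101], [0.54, 0.029, 0.2]]
jar_1 0.55 [214. 242.] 623 [0.473 0.256 0.097] [[0.446, 0.23, 0.013], [0.502, 0.288, 0.103]]
teaspoon_1 0.69 [348. 268.] 267 [ 0.42  -0.081  0.004] [[0.405, -0.164, -0.004], [0.433, -0.037, 0.012]]
1.2 [-3.14154891e+00  1.89984747e-05  2.83776639e+00]
```

Run:
```python
from h import *
a=np.load("scene.npz")["im"][170:330,200:400]; b=np.load("top.npz")["im"][150:310,260:460]
save("crop1",np.hstack([cv2.resize(x,(400,320),interpolation=cv2.INTER_CUBIC) for x in(a,b)]))
```

```text
(no output)
```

View pics/crop1.png

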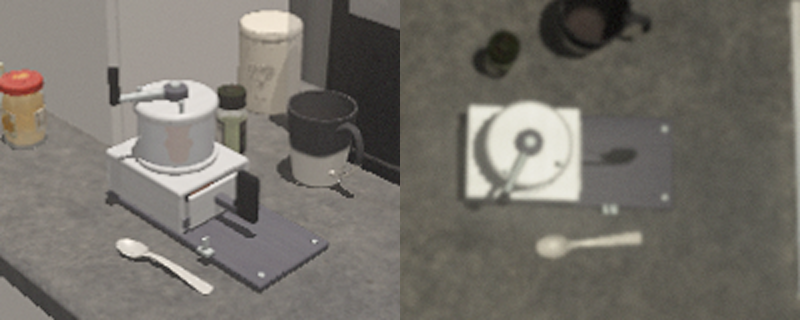

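Run:
```python
from h import *
from scipy.spatial.transform import Rotation as R
def rel():
    T=np.eye(4);T[:3,:3]=R.from_euler("xyz",monitor.read_tcp_rot()).as_matrix();T[:3,3]=monitor.read_eef_pos()
    return np.linalg.inv(T)@np.array(eyes.get_calibration("wrist")["world_from_camera"])
print(np.round(rel(),3).tolist(), np.round(eyes.get_calibration("wrist")["intrinsics"],0).tolist())
down=[np.pi,0,np.pi/2]
manip.movep([0.38,0.08,0.36],down)
i=0
for p in([0.42,-0.06,0.36],[0.50,-0.18,0.34]):
    manip.move_l(p,feed=0.25)
    cal=eyes.get_calibration("wrist");im,d=eyes.get_image("wrist")
    np.savez(f"w{i}.npz",im=im,d=d,**{k:np.array(v) for k,v in cal.items()});save(f"w{i}",im);
    for t in("dispenser","lever_post","tray","clip","pointer","mark","tab_top","teaspoon_1"):
        for f in finder.silhouettes(t,"wrist")[:2]:
            m=f["region"];P=cloud(cal,d,m)
            print(t,round(f["confidence"],2),np.round(f["uv"]),m.sum(),np.round(np.median(P,0),3) if len(P) else None,np.round(np.percentile(P,[2,98],axis=0),3).tolist() if len(P) else None)
            np.save(f"m_w{i}_{t}.npy",m)
    i+=1
print(monitor.read_time_s(),monitor.read_q())
save("ws",np.hstack([cv2.resize(np.load(f"w{k}.npz")["im"],(400,300),interpolation=cv2.INTER_AREA) for k in(0,1)]))
```

```text
[[-0.001, -0.957, -0.291, 0.074], [1.0, -0.0, -0.001, 0.001], [0.001, -0.291, 0.957, -0.141], [0.0, 0.0, 0.0, 1.0]] [[320.0, 0.0, 280.0], [0.0, 320.0, 207.0], [0.0, 0.0, 1.0]]
dispenser 0.87 [358. 147.] 15811 [ 0.517 -0.027  0.075] [[0.469, -0.198, 0.009], [0.58, 0.058, 0.165]]
dispenser 0.74 [355. 212.] 536 [ 0.524 -0.117  0.062] [[0.521, -0.141, 0.037], [0.532, -0.084, 0.094]]
lever_post 0.58 [368. 124.] 1376 [0.514 0.003 0.162] [[0.454, -0.02, 0.158], [0.54, 0.029, 0.199]]
tray 0.72 [370. 127.] 1380 [0.513 0.003 0.162] [[0.454, -0.019, 0.158], [0.54, 0.028, 0.199]]
tray 0.7 [356. 208.] 521 [ 0.524 -0.117  0.061] [[0.522, -0.14, 0.036], [0.532, -0.084, 0.094]]
pointer 0.94 [355. 211.] 569 [ 0.525 -0.118  0.06 ] [[0.522, -0.143, 0.011], [0.547, -0.084, 0.094]]
mark 0.42 [312. 200.] 69 [ 0.465 -0.121  0.018] [[0.46, -0.124, 0.015], [0.471, -0.114, 0.033]]
tab_top 0.69 [352. 212.] 560 [ 0.524 -0.118  0.062] [[0.521, -0.143, 0.012], [0.539, -0.084, 0.094]]
teaspoon_1 0.89 [283. 169.] 780 [ 0.423 -0.071  0.004] [[0.405, -0.162, -0.001], [0.436, -0.033, 0.012]]
dispenser 0.7 [306.  82.] 
[... 186 characters left out ...]
78 [302.  98.] 950 [ 0.527 -0.09   0.057] [[0.484, -0.141, 0.019], [0.567, -0.077, 0.094]]
pointer 0.98 [301.  94.] 868 [ 0.527 -0.086  0.057] [[0.486, -0.14, 0.019], [0.566, -0.077, 0.094]]
mark 0.68 [258. 123.] 113 [ 0.466 -0.122  0.017] [[0.46, -0.131, 0.015], [0.471, -0.114, 0.033]]
tab_top 0.63 [302. 101.] 952 [ 0.527 -0.091  0.057] [[0.484, -0.141, 0.018], [0.567, -0.077, 0.094]]
tab_top 0.48 [227.  86.] 1007 [ 0.422 -0.073  0.004] [[0.405, -0.161, -0.001], [0.435, -0.033, 0.012]]
teaspoon_1 0.73 [226.  85.] 1048 [ 0.422 -0.07   0.004] [[0.404, -0.161, -0.001], [0.435, -0.033, 0.012]]
5.6 [-4.93394979e-01 -5.57534700e-02  1.61816884e+00  3.93885199e-05
  1.57856645e+00 -4.93945997e-01]
```

View pics/ws.png

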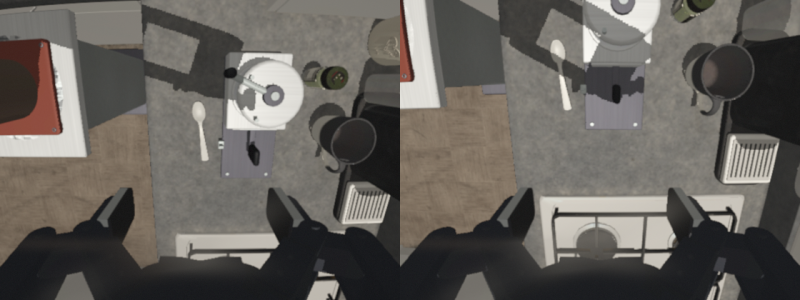

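Run:
```python
from h import *
i=2
for p in([0.45,-0.20,0.20],[0.53,-0.17,0.20]):
    manip.move_l(p,feed=0.2)
    cal=eyes.get_calibration("wrist");im,d=eyes.get_image("wrist")
    np.savez(f"w{i}.npz",im=im,d=d,**{k:np.array(v) for k,v in cal.items()})
    for t in("tray","pointer","mark"):
        for f in finder.silhouettes(t,"wrist")[:2]:
            m=f["region"];P=cloud(cal,d,m)
            print(t,round(f["confidence"],2),np.round(f["uv"]),m.sum(),np.round(np.percentile(P,[2,50,98],axis=0),3).tolist() if len(P) else None)
            np.save(f"m_w{i}_{t}.npy",m)
    i+=1
print(monitor.read_time_s())
# fits
def L(k):
    z=np.load(f"{k}.npz"); return z
for k in("w0","w1","w2","w3"):
    z=L(k); full=cloud(z,z["d"],np.ones((420,560),bool))
    B=full[(full[:,0]>.44)&(full[:,0]<.62)&(full[:,1]>-.23)&(full[:,1]<.09)]
    T=B[(B[:,2]>.064)&(B[:,2]<.075)&(B[:,1]>-.075)]
    Rr=B[(B[:,2]>.008)&(B[:,2]<.016)&(B[:,0]>.46)]
    for n,q in(("tunnel",T),("rail",Rr)):
        if len(q)>50: print(k,n,len(q),[np.round(a,4) for a in cv2.minAreaRect(q[:,:2].astype(np.float32))])
    for n,q in(("post",B[(B[:,2]>.185)&(B[:,1]<.06)]),("tabtop",B[(B[:,2]>.085)&(B[:,1]<-.07)&(abs(B[:,0]-.525)<.03)&(B[:,2]<.1)]),("clipfin",B[(B[:,2]>.026)&(B[:,2]<.045)&(B[:,0]<.478)&(B[:,1]<-.09)])):
        if len(q): print(k,n,len(q),np.round(np.median(q,0),4),np.round(q.min(0),4),np.round(q.max(0),4))
    cp=B[(B[:,2]>.146)&(B[:,2]<.153)]
    if len(cp)>100: 
        c,r=cv2.minEnclosingCircle(cp[:,:2].astype(np.float32)); print(k,"cap",c,r)
ims=[]
for k in("w2","w3"):
    z=L(k);uv=proj(z,[[0.49,-0.10,0.03]])[0];u,v=int(uv[0]),int(uv[1]);print(uv)
    v0=max(0,v-75);ims.append(cv2.resize(z["im"][v0:v0+150,u-100:u+100],(400*1,300),interpolation=cv2.INTER_CUBIC));print(u-100,v0)
save("c23",np.hstack(ims))
```

```text
pointer 0.82 [368.  68.] 3228 [[0.483, -0.143, 0.017], [0.524, -0.091, 0.056], [0.567, -0.076, 0.094]]
mark 0.8 [296. 106.] 238 [[0.46, -0.131, -0.002], [0.465, -0.123, 0.017], [0.472, -0.115, 0.033]]
tray 0.71 [277. 104.] 1906 [[0.486, -0.141, 0.027], [0.528, -0.091, 0.057], [0.566, -0.076, 0.094]]
pointer 0.73 [276. 108.] 1919 [[0.487, -0.141, 0.026], [0.528, -0.093, 0.057], [0.567, -0.077, 0.094]]
pointer 0.68 [216. 140.] 229 [[0.46, -0.131, 0.013], [0.467, -0.122, 0.017], [0.472, -0.114, 0.033]]
mark 0.54 [278.  97.] 27770 [[0.472, -0.2, 0.009], [0.529, -0.081, 0.057], [0.584, -0.035, 0.149]]
mark 0.53 [219. 138.] 244 [[0.455, -0.131, -0.002], [0.467, -0.122, 0.017], [0.472, -0.114, 0.033]]
7.475
w0 tunnel 2622 [array([ 0.5284, -0.0058]), array([0.1165, 0.1383]), np.float64(0.0077)]
w0 rail 4550 [array([ 0.5242, -0.0727]), array([0.2686, 0.1268]), np.float64(89.5573)]
w0 post 18503 [ 0.4722 -0.0468  0.431 ] [ 0.44   -0.0712  0.186 ] [0.4947 0.0307 0.4585]
w0 tabtop 183 [ 0.5258 -0.1274  0.0924] [ 0.521  -0.1437  0.0851] [ 0.5331 -0.1127  0.0955]
w0 clipfin 17 [ 0.4653 -0.1227  0.
[... 993 characters left out ...]
-0.1134  0.095 ]
w2 clipfin 31 [ 0.4653 -0.1233  0.0326] [ 0.4609 -0.1251  0.0267] [ 0.4691 -0.1223  0.034 ]
w3 tunnel 5872 [array([ 0.5283, -0.0455]), array([0.1167, 0.059 ]), np.float64(0.3804)]
w3 rail 12772 [array([ 0.5247, -0.1415]), array([0.1305, 0.1262]), np.float64(89.5221)]
w3 post 47040 [ 0.5299 -0.1576  0.2765] [ 0.4548 -0.1818  0.2109] [ 0.6053 -0.1475  0.2986]
w3 tabtop 572 [ 0.528  -0.128   0.0926] [ 0.5224 -0.1444  0.087 ] [ 0.5335 -0.1129  0.0954]
w3 clipfin 31 [ 0.4658 -0.1226  0.0326] [ 0.4606 -0.1237  0.0264] [ 0.4695 -0.1212  0.0342]
w3 cap (0.5285606384277344, -0.035557739436626434) 0.04171602427959442
[321.83702455  82.08907274]
221 7
[238.12626862 116.39223722]
138 41
```

View pics/c23.png

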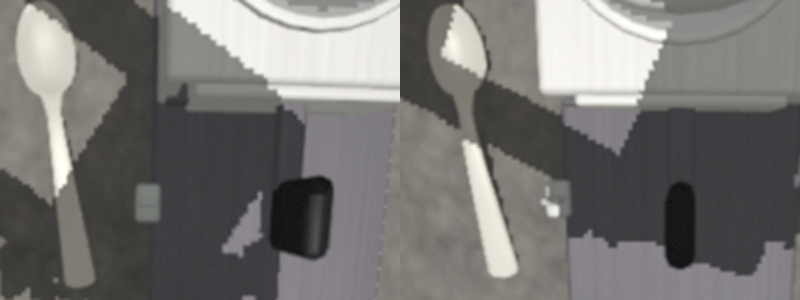

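Run:
```python
from h import *
for k in("w0","w2","w3"):
    z=np.load(f"{k}.npz")
    d=z["d"];v,u=np.mgrid[:420,:560];P=cloud(z,d,d>=0) if (d>0).all() else None
    P=np.full((420,560,3),np.nan);vv,uu=np.nonzero(d>0);P[vv,uu]=cloud(z,d,d>0)
    def show(n,s):
        q=P[s]
        if len(q): print(k,n,len(q),np.round(np.percentile(q,[3,50,97],axis=0),4).tolist())
    X,Y,Z=P[...,0],P[...,1],P[...,2]
    s=(X>.462)&(X<.486)&(Y>-.1)&(Y<-.06)&(Z>.017)&(Z<.045)
    show("ptr",s)
    a=np.argwhere(s)
    if k!="w0":
        for r,c in a[:60]: print((c,r),np.round(P[r,c]*1000,1),z["im"][r,c].tolist())
    show("panel",(X>.49)&(X<.51)&(Y>-.1)&(Y<-.06)&(Z>.02)&(Z<.06))
    if k=="w0":
        s=(X>.44)&(X<.48)&(Y>0)&(Y<.06)&(Z>.17)&(Z<.21); show("post",s); show("posttop",s&(Z>.197))
        s=(abs(X-.528)<.04)&(abs(Y+.006)<.04)&(Z>.158); show("hub",s)
# enlarged crops of pointer
ims=[]
for k in("w2","w3"):
    z=np.load(f"{k}.npz");u,v=np.round(proj(z,[[0.475,-0.085,0.033]])[0]).astype(int);v0=max(0,v-30);print(k,u-40,v0)
    ims.append(cv2.resize(cv2.convertScaleAbs(z["im"][v0:v0+60,u-40:u+40],alpha=2),(400,300),interpolation=cv2.INTER_NEAREST))
save("ptr",np.hstack(ims))
```

```text
w0 ptr 21 [[0.4702, -0.074, 0.0247], [0.4703, -0.0669, 0.0388], [0.4704, -0.0607, 0.0437]]
w0 panel 15 [[0.4911, -0.0802, 0.0559], [0.5003, -0.08, 0.057], [0.5096, -0.0797, 0.0584]]
w0 post 229 [[0.4532, 0.0176, 0.1732], [0.4588, 0.0237, 0.1982], [0.4655, 0.0299, 0.1996]]
w0 posttop 181 [[0.4542, 0.0184, 0.1972], [0.4597, 0.0245, 0.1985], [0.4652, 0.0298, 0.1999]]
w0 hub 1307 [[0.4885, -0.0459, 0.1593], [0.5159, -0.0069, 0.1619], [0.5399, 0.0149, 0.4405]]
w2 ptr 160 [[0.4697, -0.0802, 0.0194], [0.4758, -0.0768, 0.0312], [0.4846, -0.0625, 0.0435]]
(np.int64(301), np.int64(34)) [469.8 -60.5  37.2] [108, 107, 103]
(np.int64(301), np.int64(35)) [469.9 -61.   35.8] [107, 107, 104]
(np.int64(301), np.int64(36)) [469.8 -61.9  36.3] [108, 107, 104]
(np.int64(301), np.int64(37)) [469.7 -63.1  38.1] [108, 107, 104]
(np.int64(300), np.int64(38)) [469.7 -60.9  23.3] [94, 95, 92]
(np.int64(301), np.int64(38)) [469.8 -63.9  37.8] [108, 107, 104]
(np.int64(300), np.int64(39)) [469.8 -61.7  22.8] [96, 95, 92]
(np.int64(301), np.int64(39)) [469.8 -64.6  37.4] [108, 107, 104]
(np.int64(300), np.int64(
[... 5395 characters left out ...]
nt64(225), np.int64(92)) [478.8 -78.   31.7] [147, 144, 143]
(np.int64(221), np.int64(93)) [474.6 -78.8  29.2] [102, 101, 105]
(np.int64(222), np.int64(93)) [475.4 -78.7  28.2] [101, 100, 104]
(np.int64(223), np.int64(93)) [476.6 -78.8  29.6] [101, 98, 102]
(np.int64(224), np.int64(93)) [477.2 -78.7  28.1] [98, 96, 100]
(np.int64(225), np.int64(93)) [478.4 -78.8  29.6] [111, 109, 110]
(np.int64(226), np.int64(93)) [479.3 -78.8  29.4] [148, 146, 143]
(np.int64(230), np.int64(94)) [485.  -80.4  42.7] [145, 142, 141]
(np.int64(233), np.int64(95)) [485.4 -80.5  26.8] [130, 127, 128]
w3 panel 182 [[0.4906, -0.0807, 0.0271], [0.5001, -0.0788, 0.0569], [0.5093, -0.0763, 0.0586]]
w2 266 34
w3 181 70
```

View pics/ptr.png

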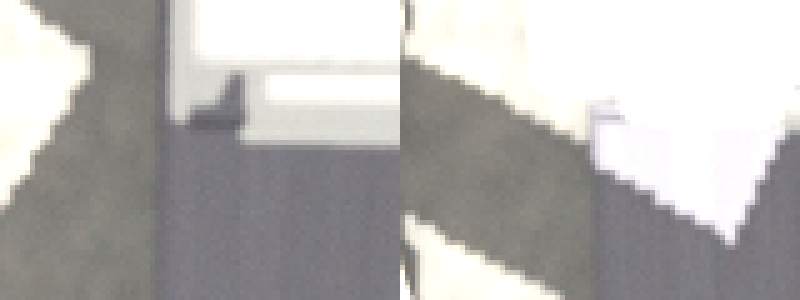

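```bash
cat > lever.py <<'E'
from h import *
C=np.array([0.528,-0.006]); r=0.075; phi0=np.arctan2(.0305,-.0683); Z=0.174
pt=lambda a,z=Z:[C[0]+r*np.cos(phi0+a),C[1]+r*np.sin(phi0+a),z]
rot=lambda a:[np.pi,0,phi0+a-np.pi/2]
F=lambda:np.round(monitor.read_ft_force(),1)
manip.move_l([0.50,-0.15,0.30],feed=0.25)
manip.gripper_to(0.044)
manip.movep(pt(0,0.29),rot(0))
manip.move_l(pt(0,.21),feed=0.15)
print("down",manip.move_l(pt(0),feed=0.05,max_force=8),F())
manip.gripper_to(0.0,f_grip=35)
print("grip",monitor.read_opening(),monitor.read_grasp_force(),F(),np.round(monitor.read_eef_pos(),4))
for a in(.2,.4,.6,.8,1.0,1.12):
    manip.move_l(pt(a),feed=0.06,rotation=rot(a)); print(a,F(),round(monitor.read_opening(),4))
for a in np.arange(1.15,1.32,.03):
    hit=manip.move_l(pt(a),feed=0.02,rotation=rot(a),max_force=10)
    p=monitor.read_eef_pos(); f=monitor.read_ft_force(); ang=np.arctan2(p[1]-C[1],p[0]-C[0])-phi0
    print(round(a,2),hit,np.round(ang%(2*np.pi),3),F(),round(monitor.read_opening(),4))
    if hit or np.linalg.norm(f[:2])>16: break
im,d=eyes.get_image("top");np.savez("topstop.npz",im=im,d=d)
manip.gripper_to(0.044); manip.hold(0.5)
p=monitor.read_eef_pos(); manip.move_l([p[0],p[1],0.28],feed=0.15)
im,d=eyes.get_image("top");np.savez("topafter.npz",im=im,d=d)
for k in("topstop","topafter"):
    save(k,cv2.resize(np.load(k+".npz")["im"][180:280,270:400],(520,400),interpolation=cv2.INTER_CUBIC))
save("tops",np.hstack([cv2.imread(f"pics/{k}.png")[:,:400,::-1] for k in("topstop","topafter")]))
print(monitor.read_time_s())
E
python3 lever.py
```

```text
down False [-0.   0.5  0.5]
grip 0.012874406779630474 34.13851797580719 [ 1.8 -0.9  0.7] [0.4602 0.0244 0.1745]
0.2 [2.1 0.2 2.4] 0.0126
0.4 [-0.4  1.1  4.9] 0.0129
0.6 [-2.3  1.1  7. ] 0.0127
0.8 [-5.2  0.7  8.8] 0.0126
1.0 [-7.  -1.3  9.2] 0.013
1.12 [-7.3 -1.8 10.1] 0.0123
1.15 False 1.14 [-7.7 -1.5 10.7] 0.0128
1.18 False 1.169 [-7.7 -1.7  9.3] 0.0124
1.21 False 1.197 [-8.5 -1.6 11.4] 0.0125
1.24 False 1.207 [-14.3   2.5  14.3] 0.0127
1.27 False 1.222 [-17.5   4.8  16.6] 0.0125
16.6667
```

View pics/tops.png

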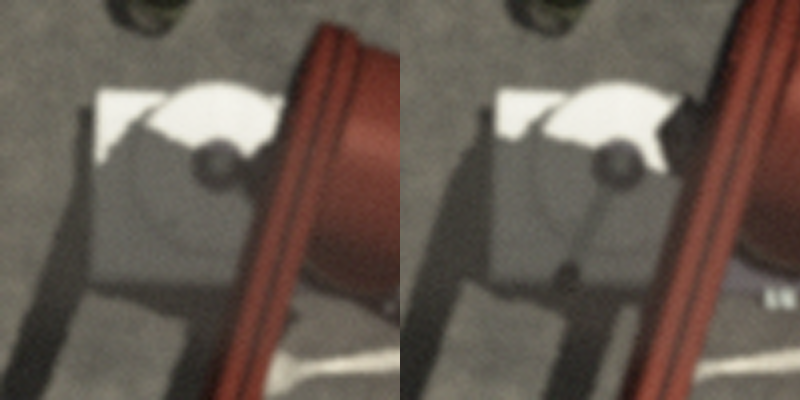

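```bash
cat > tray.py <<'E'
from h import *
F=lambda:np.round(monitor.read_ft_force(),1)
yaw=np.pi/2+.0066; down=[np.pi,0,yaw]
manip.move_l([0.50,-0.15,0.28],feed=0.25)
manip.movep([0.5277,-0.131,0.26],down)
manip.move_l([0.5277,-0.131,0.15],feed=0.2)
print("down",manip.move_l([0.5277,-0.131,0.058],feed=0.08,max_force=8),F())
manip.gripper_to(0.0,f_grip=60)
p=np.array(monitor.read_eef_pos());print("grip",monitor.read_opening(),monitor.read_grasp_force(),F(),p)
q=p+0.0435*np.array([.0066,-1,0])
manip.move_l(q,feed=0.05)
print(F(),monitor.read_eef_pos(),monitor.read_opening())
cal=eyes.get_calibration("wrist");im,d=eyes.get_image("wrist")
np.savez("w5.npz",im=im,d=d,**{k:np.array(v) for k,v in cal.items()})
for t in("pointer","mark"):
    for f in finder.silhouettes(t,"wrist")[:2]:
        print(t,round(f["confidence"],2),np.round(f["uv"]),f["region"].sum())
z=cal;print(proj(cal,[[.4655,-.1227,.033],[.478,-.1205,.033]]))
P=np.full((420,560,3),np.nan);vv,uu=np.nonzero(d>0);P[vv,uu]=cloud(cal,d,d>0)
X,Y,Z=P[...,0],P[...,1],P[...,2]
for n,a,b in(("clip",.459,.4705),("ptr",.4715,.483)):
    s=(X>a)&(X<b)&(Y>-.135)&(Y<-.11)&(Z>.027)&(Z<.037);q=P[s]
    print(n,len(q),np.round(np.percentile(q,[3,50,97],axis=0),4).tolist() if len(q) else "")
u,v=np.round(proj(cal,[[.472,-.1215,.033]])[0]).astype(int);v0=max(0,v-45);u0=max(0,u-60);print(u0,v0)
save("w5",cv2.resize(cv2.convertScaleAbs(im[v0:v0+90,u0:u0+120],alpha=1.7),(720,540),interpolation=cv2.INTER_NEAREST))
print(monitor.read_time_s())
E
python3 tray.py
```

```text
down False [ 0.7 -0.1  0.1]
grip 0.011226958223330996 59.32680130004883 [-3.9 -0.2  5.4] [ 0.52723578 -0.13110691  0.05857726]
[-2.2  5.8  3.6] [ 0.5268944  -0.1731954   0.05859079] 0.011349220253207835
pointer 0.59 [281. 124.] 25549
mark 0.58 [175. 157.] 588
[[163.62116646 159.42385466]
 [186.68145484 155.1883906 ]]
clip 116 [[0.4614, -0.1243, 0.028], [0.4664, -0.1226, 0.0321], [0.4699, -0.1214, 0.0333]]
ptr 67 [[0.4737, -0.1207, 0.0277], [0.476, -0.1184, 0.0312], [0.4801, -0.1177, 0.0323]]
116 112
21.6
```

View pics/w5.png

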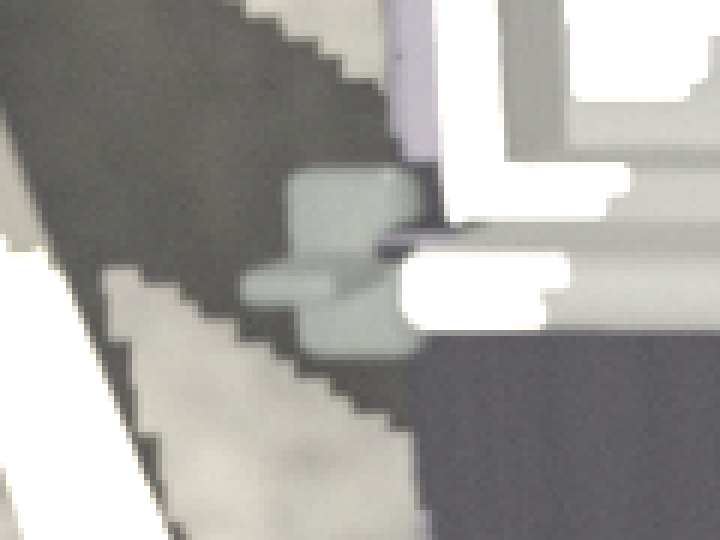

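```bash
cat > fin.py <<'E'
from h import *
import sys
if len(sys.argv)>1:
    p=np.array(monitor.read_eef_pos()); manip.move_l(p+float(sys.argv[1])*np.array([.0066,-1,0]),feed=0.02); manip.hold(0.3)
    print(p,monitor.read_eef_pos(),monitor.read_ft_force().round(1) if hasattr(monitor.read_ft_force(),'round') else monitor.read_ft_force())
    cal=eyes.get_calibration("wrist");im,d=eyes.get_image("wrist")
    np.savez("w6.npz",im=im,d=d,**{k:np.array(v) for k,v in cal.items()}); k="w6"
else: k="w5"
cal=np.load(k+".npz");im,d=cal["im"],cal["d"]
P=np.full((420,560,3),np.nan);vv,uu=np.nonzero(d>0);P[vv,uu]=cloud(cal,d,d>0)
X,Y,Z=P[...,0],P[...,1],P[...,2]
for n,a,b in(("clip",.462,.4705),("ptr",.473,.481)):
  for zl in(.028,.030,.0315):
    s=(X>a)&(X<b)&(Y>-.135)&(Y<-.11)&(Z>zl)&(Z<.0345);q=P[s]
    if len(q): print(n,zl,len(q),np.round(np.percentile(q,[0,10,50,90,100],axis=0)[:,1]*1000,1))
u,v=np.round(proj(cal,[[.472,-.1215,.033]])[0]).astype(int);v0=max(0,v-45);u0=max(0,u-60);print(u0,v0)
for n,x in(("clip",.464),("clip",.468),("ptr",.4745),("ptr",.4765)):
    c=int(round(proj(cal,[[x,-.121,.033]])[0][0])); print(n,c,im[v-16:v+14,c].sum(1).tolist(),v-16, np.round(atz(cal,[[c,v-10],[c,v+10]],.033)[:,1],4))
save(k+"c",cv2.resize(cv2.convertScaleAbs(im[v0:v0+90,u0:u0+120],alpha=1.7),(720,540),interpolation=cv2.INTER_NEAREST))
print(monitor.read_time_s())
E
python3 fin.py; echo; python3 fin.py 0.0040
```

```text
clip 0.028 101 [-124.4 -124.2 -122.6 -121.6 -121.2]
clip 0.03 87 [-124.4 -124.2 -122.7 -121.7 -121.2]
clip 0.0315 64 [-124.2 -124.  -122.9 -121.9 -121.4]
ptr 0.028 64 [-120.7 -120.  -118.5 -117.8 -117.7]
ptr 0.03 53 [-120.7 -120.1 -118.9 -118.  -117.9]
ptr 0.0315 30 [-120.1 -120.  -118.9 -118.  -117.9]
116 112
clip 161 [169, 164, 166, 163, 162, 164, 168, 169, 163, 170, 167, 164, 160, 172, 203, 247, 280, 305, 311, 311, 300, 254, 202, 164, 160, 154, 153, 166, 193, 221] 141 [-0.1162 -0.1267]
clip 168 [300, 309, 313, 311, 313, 309, 314, 311, 314, 310, 311, 306, 300, 285, 277, 273, 291, 312, 323, 320, 308, 297, 297, 309, 306, 306, 307, 307, 298, 261] 141 [-0.1162 -0.1267]
ptr 180 [338, 323, 315, 314, 313, 317, 320, 311, 295, 270, 274, 239, 181, 162, 209, 257, 281, 289, 306, 314, 312, 316, 314, 314, 310, 315, 315, 308, 305, 286] 141 [-0.1162 -0.1267]
ptr 184 [233, 251, 266, 266, 270, 269, 265, 232, 186, 212, 264, 247, 227, 321, 456, 543, 585, 601, 607, 608, 615, 614, 574, 512, 416, 325, 290, 289, 280, 244] 141 [-0.1162 -0.1267]
21.6

[ 0.52688632 -0.17311701  0.05859348] [ 0.5269001  -0.17
[... 381 characters left out ...]
3, 170, 167, 168, 169, 162, 171, 168, 171, 181, 221, 267, 299, 315, 324, 317, 296, 247, 190, 171, 157, 161, 161, 155, 159, 155] 137 [-0.1165 -0.127 ]
clip 168 [314, 320, 319, 322, 322, 319, 319, 323, 318, 320, 317, 316, 304, 289, 281, 287, 307, 328, 332, 322, 312, 307, 314, 315, 315, 312, 315, 313, 305, 273] 137 [-0.1165 -0.127 ]
ptr 180 [477, 558, 596, 552, 401, 321, 318, 321, 322, 320, 326, 316, 290, 253, 217, 188, 180, 191, 238, 293, 313, 318, 316, 318, 319, 317, 318, 317, 309, 289] 137 [-0.1165 -0.127 ]
ptr 184 [237, 258, 272, 275, 269, 266, 269, 273, 273, 275, 268, 231, 192, 219, 288, 333, 347, 392, 475, 555, 595, 611, 620, 618, 625, 620, 581, 520, 417, 286] 137 [-0.1165 -0.127 ]
22.225
```

View pics/w6c.png

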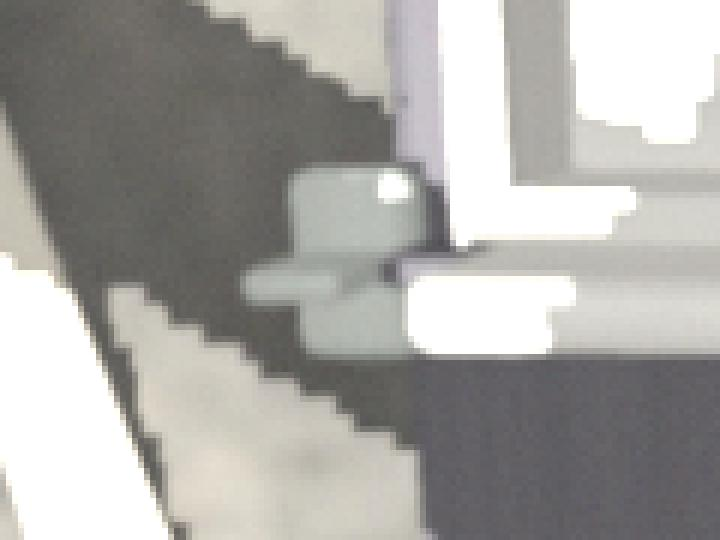

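```bash
python3 fin.py 0.0033
python3 - <<'E'
from h import *
manip.hold(0.5);print(monitor.read_eef_pos(),monitor.read_opening(),monitor.read_grasp_force(),monitor.read_time_s())
E
```

```text
[ 0.52688495 -0.17552122  0.05858736] [ 0.52688128 -0.17724332  0.0586271 ] [-0.5  5.2  2.4]
clip 0.028 111 [-124.6 -124.3 -122.8 -121.8 -121.6]
clip 0.03 91 [-124.6 -124.5 -122.9 -121.9 -121.6]
clip 0.0315 82 [-124.6 -124.5 -123.  -121.9 -121.8]
ptr 0.028 66 [-124.7 -124.1 -122.5 -121.8 -121.6]
ptr 0.03 53 [-124.7 -124.2 -122.6 -122.  -121.6]
ptr 0.0315 21 [-124.  -123.6 -122.5 -122.  -122. ]
115 104
clip 160 [177, 176, 172, 172, 174, 174, 179, 170, 167, 173, 173, 174, 171, 170, 188, 236, 285, 308, 323, 327, 317, 290, 234, 186, 172, 170, 167, 159, 163, 162] 133 [-0.1161 -0.1265]
clip 167 [286, 315, 323, 321, 323, 321, 319, 323, 321, 323, 321, 321, 318, 310, 292, 284, 295, 317, 335, 338, 327, 313, 310, 318, 319, 320, 320, 320, 317, 308] 133 [-0.1161 -0.1265]
ptr 180 [346, 471, 555, 590, 555, 404, 320, 324, 325, 326, 323, 324, 323, 322, 322, 309, 279, 248, 217, 181, 168, 181, 239, 298, 319, 321, 322, 318, 318, 314] 133 [-0.1162 -0.1265]
ptr 183 [221, 274, 313, 343, 357, 350, 347, 331, 299, 288, 294, 290, 294, 295, 294, 264, 212, 215, 199, 172, 174, 235, 357, 457, 498, 509, 512, 518, 530, 527] 133 [-0.1162 -0.1265]
22.825
[ 0.52690327 -0.17725989  0.0586539 ] 0.011466810850359272 58.7950336933136 23.325
```

View pics/w6c.png

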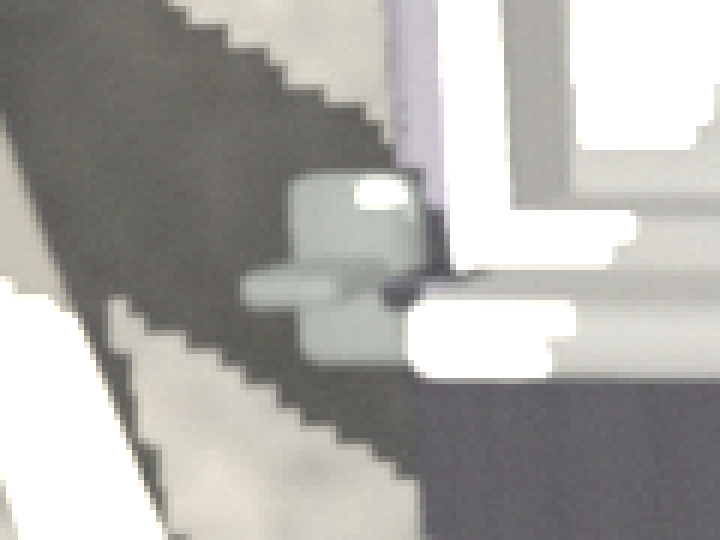

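```bash
python3 -c "
from h import *
print(manip.job_done())"
```

```text
the job is handed in; nothing more can be done
None
```

The lever went round to its stop and sprang back, and the job is handed in at about 23 s with the gripper still holding the tray, its pointer level with the mark to within about 0.5 mm by the wrist camera.

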